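# Load the yellow reel on the tape machine

## Task

Load the yellow tape reel on the tape machine: take it by the grip bar on top, set it over the hub, and press it down lightly while turning it slowly until its slot finds the orange key and it drops fully home, flat on the black turntable. Keep hold of it until it is home, then let go. Leave the white and the red reel where they stand.

Things in the scene. Friction and masses are not known exactly. Their poses are not given: they have to be found in the camera images.
- yellow_reel: Loose yellow tape reel, about 0.25 kg, 100 mm across, tape 34 mm high, black core. On its flat top (36 mm up) stands a grey grip bar along x: 50 long, 14 wide, top 66 mm above the underside. Origin: centre of the underside, z up. Below, open 26 mm deep: a slot along x, 64 x 20 mm, 32 mm wide at mid for the hub's post; fits the key either way round.
- hub (a point): Centre of the top face of the tape machine's black turntable (120 mm across, 46 mm above the table): home of the reel's underside. z up, x along the orange key: 48 long, 8 wide, 20 mm high, round-topped, with an 18 mm post, 24 mm high, at mid. Brake holds 0.7 N m. Key may start at any angle. The reel enters up to 14 degrees off if centred, 6 mm off if aligned; else it rides 20 mm high.
- white_reel: Loose reel of white tape, a bystander of the same shape and size as the yellow one, standing on the table. Origin: centre of the underside; x along its grip bar.
- red_reel: Loose reel of red tape, a bystander of the same shape and size as the yellow one, standing on the table. Origin: centre of the underside; x along its grip bar.
Not all that is in view belongs to the job. Of the things that look like the yellow_reel, the largest one is meant.

How it is judged:
By the outcome, as a careful person would: the job done as asked, in the order asked, and still so for the second after the job is handed in, with the robot touching nothing.
It also fails if it takes over 45 s, if anything falls off the work surface, if the arm or the gripper's body presses on something with over 40 N, if the wrist force passes 120 N, or if a joint passes its speed limit or range.

## Robot

A 6-joint arm with a two-finger parallel gripper is mounted at the origin on the work surface. World frame = base frame: x ahead of the robot, y to its left, z up, the work surface at z = 0. Lengths are in m, angles in degrees, forces in N, time in s.
With the tool pointing down it reaches from about 0.35 to 0.875 m from the base axis. Payload 4.2 kg.
Tool frame: the origin (TCP) lies at the very end of the fingers, on their centre line; the grasp point (between the pads) lies 19 mm behind it (r.hold_point_z is the distance from the TCP to the grasp point, in m); z points along the fingers, y is the direction in which the jaws open and shut (so a half turn about z gives the same grasp; the last joint's range is limited). The gripper opens to 87 mm and grips with 3 to 60 N. Pads are 19 mm wide; open, the fingers measure 117 mm over their backs; the gripper's body (75 mm by 190 mm) begins 51 mm behind the grasp point.
Start: joints at [87.067, 22.042, 0.453, 0, -68.411, -14.817], TCP at [0.191, 0.595, 0.189] pointing down, gripper open.
Joint ranges: [-179.83, 179.83], [-69.29, 118.12], [-61.27, 80.66], [-181.25, 117.63], [-171.15, -9.14], [-177.46, 177.46]. Speed limits (degrees/s): [159.86, 159.86, 180, 180, 180, 180].

## Interface

Orientations are given as a 3x3 rotation matrix whose columns are the frame's x, y, z axes.
In Python, from station import r, cams, ticket gives the robot as it stands.
- The arm moves only by the tool drive_tool, never from a script. Its argument "deltas" is a list of rows, each an object of numbers: "dx", "dy", "dz": the shift along the tool's x, y, z in m; "wx", "wy", "wz": the turn, a rotation vector about the tool's x, y, z in degrees. A call has 1 to 20 rows; each row is the pose to reach, as a shift and turn from the pose commanded when the call began, along the tool's axes at that moment; what a row does not reach only later rows make up. A row lasts 1/10 s, in which the tool goes at most 50 mm and 8.59 degrees, less where a joint would pass 70% of its speed; a pose out of reach is approached as far as the arm can. A call with a gripper value outside its range is refused whole. "gripper" is the opening, from 0 (shut) to 1 (fully open), set as the call begins (left out, the last holds). The fingers move at their own pace and stop on an object; the grip force is fixed at half the most. Time passes only in rows, so rows that repeat a pose let the fingers close. It gives the time, the measured TCP pose, the force and the opening at its end, in the units of the state.
- r.sense(): the state, without advancing time (a new reading comes with each control period).
- cams.capture(name): name is "scene" or "top" or "wrist"; returns the picture (420x560x3 uint8, red, green, blue); there is no depth.
- cams.camera_model(name): a dict with "intrinsics" (3x3 intrinsics, pixels), "extrinsics" (4x4, takes a point from world to camera coordinates); the wrist camera has in their place "T_tool_cam" (4x4, takes a point from camera to tool coordinates, whose origin is the TCP and whose axes are the flange's). Camera axes: x right, y down, z forward; pixel columns grow to the right and rows downward; lengths in m; the calibration is good to about 2 mm. The wrist camera is an equidistant fisheye: a pixel r from the principal point sees the ray r / f radians off the axis. A picture is of the moment at which its call begins: read the wrist's pose just before it. camera_model takes no time and is no camera call.
- ticket.finish_job(): hands the job in, once; it reports no verdict.
The state is a dict: "time_s": time; "joints": joint angles; "joint_velocities": joint speeds; "effort": joint torques, N m; "tcp_pos": TCP position; "ee_rot": TCP orientation; "wrist_force": force on the tool from outside, world axes, zero at the start; "moment": the same for the moment, N m; "gripper_width": opening from 0.0 (shut) to 1.0 (fully open).
Only numpy, scipy, OpenCV 4.12 (cv2) and the standard library are available. Lean on these libraries where they do the work, as an engineer would, in place of code of your own. Each camera call takes 0.05 s, during which the arm holds its last target.

## Working session

There is one attempt and no reset: what is moved stays moved. The work goes in short steps, Python scripts to look and compute and a tool call to move; the robot and the scene stay as the last step left them, time stands still between calls to the robot, and variables do not carry over. Pictures are saved under pics/ and viewed, and the job is handed in when it is done.

Besides the shell and the picture viewer there is one more tool, called after "Emit:" as name(argument=value, ...), one argument or row to a line, values as JSON. drive_tool: Moves the arm, as the interface text tells. Its arguments: {"type":"object","properties":{"deltas":{"type":"array","items":{"type":"object","properties":{"dx":{"type":"number"},"dy":{"type":"number"},"dz":{"type":"number"},"wx":{"type":"number"},"wy":{"type":"number"},"wz":{"type":"number"}}}},"gripper":{"type":"number"}},"required":["deltas"]}

```bash
mkdir -p pics
python3 - <<'E'
from station import r,cams
import cv2
s=r.sense();print(s['time_s'],s['tcp_pos'],s['ee_rot'],s['gripper_width'],r.hold_point_z)
for n in('scene','top','wrist'):
    im=cams.capture(n);cv2.imwrite(f'pics/{n}0.png',im[:,:,::-1]);print(n,cams.camera_model(n))
E
```

```text
0.0 [0.19033328 0.59459216 0.18815708] [[ 9.52333805e-01 -3.05057365e-01 -5.73336125e-04]
 [-3.05057885e-01 -9.52331404e-01 -2.14107376e-03]
 [ 1.07144321e-04  2.21391762e-03 -9.99997544e-01]] 0.995790598693128 0.0187
scene {'intrinsics': array([[456.93638447,   0.        , 277.52381048],
       [  0.        , 456.93638447, 215.3142387 ],
       [  0.        ,   0.        ,   1.        ]]), 'extrinsics': array([[-0.44504062,  0.89550836, -0.00190025,  0.22240129],
       [ 0.54751697,  0.27041902, -0.79189565, -0.18330205],
       [-0.70863531, -0.35346615, -0.61065348,  1.29472997],
       [ 0.        ,  0.        ,  0.        ,  1.        ]])}
top {'intrinsics': array([[406.82341908,   0.        , 281.7734408 ],
       [  0.        , 406.82341908, 219.69438555],
       [  0.        ,   0.        ,   1.        ]]), 'extrinsics': array([[-6.51912747e-03, -9.99978398e-01,  8.39542513e-04,
        -4.06029409e-02],
       [-9.91390687e-01,  6.35334178e-03, -1.30782801e-01,
         4.05741803e-01],
       [ 1.30774642e-01, -1.68490438e-03, -9.91410689e-01,
         8.71875558e-01],
       [ 0.00000000e+00,  0.00000000e+00,  0.00000000e+00,
         1.00000000e+00]])}
wrist {'intrinsics': array([[325.1922621 ,   0.        , 279.38500283],
       [  0.        , 325.1922621 , 207.95898578],
       [  0.        ,   0.        ,   1.        ]]), 'T_tool_cam': array([[ 3.47805872e-04, -9.54065434e-01, -2.99598109e-01,
         8.30777107e-02],
       [ 9.99999879e-01,  4.36225586e-04, -2.28245509e-04,
         8.36242539e-04],
       [ 3.48453511e-04, -2.99597993e-01,  9.54065470e-01,
        -1.95489679e-01],
       [ 0.00000000e+00,  0.00000000e+00,  0.00000000e+00,
         1.00000000e+00]])}
```

View pics/scene0.png

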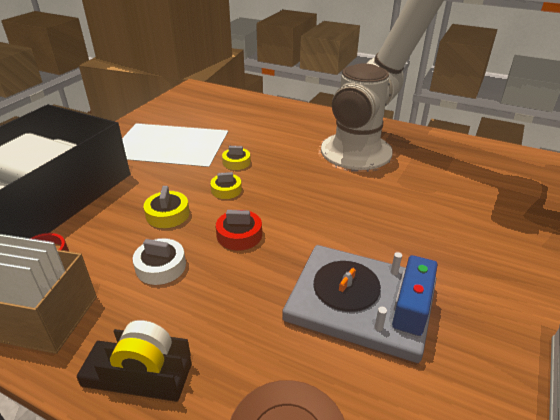

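View pics/top0.png

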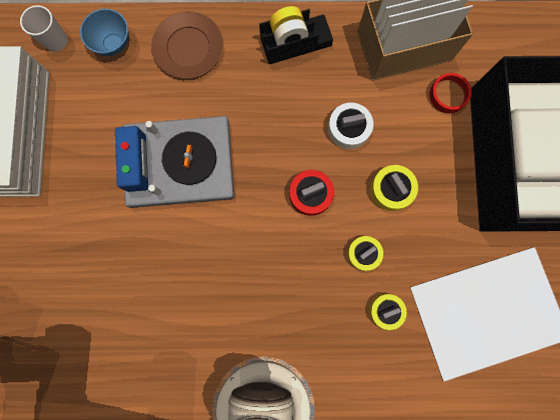

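View pics/wrist0.png

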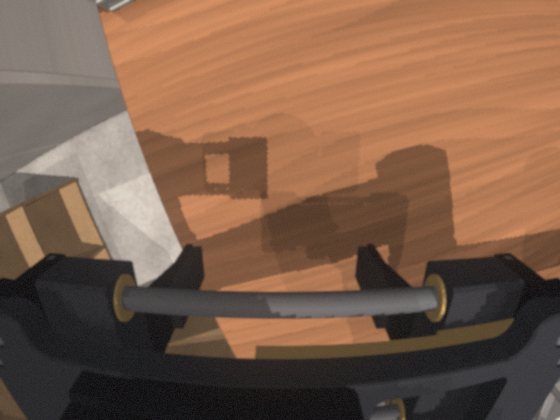

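The top view shows the big yellow reel at px (396,187), with its bar tilted. The red reel is at (312,192) and the white one at (351,125). The turntable is at (189,158) with the orange key at (188,156). The two small yellow reels at (366,253) and (389,312) are decoys. Next I measure these.

```bash
cat > h.py <<'E'
import numpy as np,cv2
from station import r,cams
def ray(n,uv,z):
    m=cams.camera_model(n);K=m['intrinsics'];E=m['extrinsics']
    R=E[:3,:3];t=E[:3,3];c=-R.T@t
    d=(np.linalg.inv(K)@np.c_[np.atleast_2d(uv),np.ones(len(np.atleast_2d(uv)))].T).T@R
    return c+d*((z-c[2])/d[:,2])[:,None]
def mask(im,lo,hi,roi):
    h=cv2.cvtColor(im,cv2.COLOR_RGB2HSV);m=cv2.inRange(h,np.array(lo),np.array(hi));o=np.zeros_like(m)
    a,b,c,d=roi;o[b:d,a:c]=m[b:d,a:c];return o
def big(m):
    cs,_=cv2.findContours(m,cv2.RETR_EXTERNAL,cv2.CHAIN_APPROX_NONE);c=max(cs,key=cv2.contourArea);return c[:,0].astype(float)
def minc(P): 
    (x,y),rad=cv2.minEnclosingCircle(P[:,:2].astype(np.float32));return x,y,rad
def rect(P): 
    (c,s,a)=cv2.minAreaRect((P[:,:2]*1000).astype(np.float32))
    b=cv2.boxPoints((c,s,a)); e=[b[1]-b[0],b[2]-b[1]]; e=max(e,key=np.linalg.norm)
    return np.round(c,1),np.round(s,1),round(np.degrees(np.arctan2(e[1],e[0]))%180,1)
E
python3 - <<'E'
from h import *
for n,ry,rt,rb in(('top',(365,155,430,220),(155,125,225,190),(365,155,430,220)),('scene',(135,175,200,235),(300,250,390,320),(135,175,200,235))):
    im=cv2.cvtColor(cv2.imread(f'pics/{n}0.png'),cv2.COLOR_BGR2RGB)
    y=big(mask(im,(24,120,90),(35,255,255),ry)); P=ray(n,y,.034);print(n,'yel',minc(P),rect(P),[tuple(y.min(0)),tuple(y.max(0))])
    k=mask(im,(5,150,120),(20,255,255),rt); 
    cs=np.argwhere(k)[:,::-1].astype(float)
    for z in(.060,.066):print('key',rect(ray(n,cs,z)),len(cs))
    t=big(mask(im,(0,0,0),(179,255,60),rt));print('tt',rect(ray(n,t,.046)),minc(ray(n,t,.046)),t.min(0),t.max(0))
    cv2.imwrite(f'pics/{n}y.png',cv2.resize(im[ry[1]:ry[3],ry[0]:ry[2],::-1],None,fx=8,fy=8,interpolation=0))
    cv2.imwrite(f'pics/{n}t.png',cv2.resize(im[rt[1]:rt[3],rt[0]:rt[2],::-1],None,fx=8,fy=8,interpolation=0))
E
```

```text
top yel (0.4751366078853607, -0.29451271891593933, 0.05239395797252655) (array([ 476.3, -294.6]), array([98.2, 99.3]), np.float32(179.6)) [(np.float64(373.0), np.float64(165.0)), (np.float64(417.0), np.float64(209.0))]
key (array([543.5, 161.2]), array([11.1, 46.9]), np.float32(172.2)) 77
key (array([541.7, 159.8]), array([11.1, 46.6]), np.float32(172.2)) 77
tt (array([541.9, 161.4]), array([117., 118.]), np.float32(179.6)) (0.5423556566238403, 0.1599636971950531, 0.06054278463125229) [162. 132.] [215. 184.]
scene yel (0.4800381064414978, -0.2947686016559601, 0.051132362335920334) (array([ 480.8, -294. ]), array([99.9, 97.7]), np.float32(35.3)) [(np.float64(143.0), np.float64(191.0)), (np.float64(187.0), np.float64(217.0))]
key (array([525.3, 154.3]), array([105.6, 172.3]), np.float32(116.3)) 610
key (array([531.4, 155.9]), array([104.5, 170.5]), np.float32(116.3)) 610
tt (array([552. , 172.9]), array([ 97., 121.]), np.float32(159.4)) (0.5487375259399414, 0.1623155176639557, 0.06116703152656555) [314. 262.] [379. 311.]
```

```bash
cd pics
python3 - <<'E'
import cv2,numpy as np
a=cv2.imread('topy.png')[:520,:520];b=cv2.imread('topt.png')[:520,:560]
o=np.zeros((520,1080,3),np.uint8);o[:,:520]=a;o[:,520:1080]=b
cv2.imwrite('z.png',cv2.resize(o,(800,385)))
E
```

```text
(no output)
```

View pics/z.png

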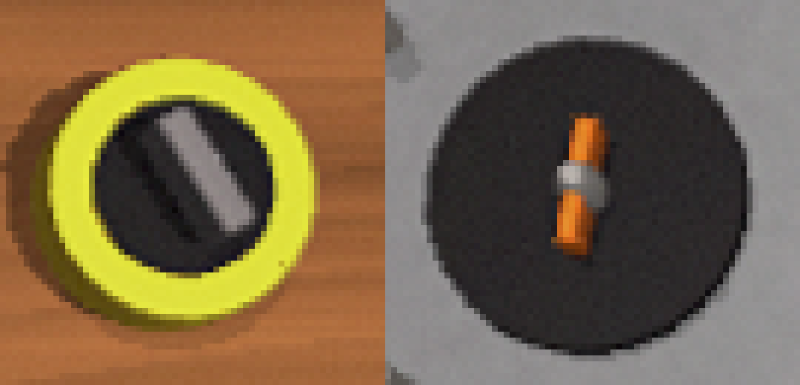

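Run:
```python
from h import *
im=cv2.imread('pics/top0.png')[:,:,::-1].copy()
for rr in((380,165,412,205),):
    for lo in (80,95):
        m=mask(im,(0,0,lo),(179,60,255),rr);P=ray('top',big(m),.066);print('bar',rect(P),m.sum()//255)
im2=cv2.imread('pics/scene0.png')[:,:,::-1].copy()
m=mask(im2,(0,0,80),(179,60,255),(155,180,180,215));P=ray('scene',big(m),.066);print('bar scene',rect(P))
# pins/ box
print(ray('top',[[149,126],[151,188],[130,158],[116,127],[145,187],[312,192],[351,125]],.09).round(3))
for n,d in(('red',(0,10)),('white',None)):pass
s=r.sense();R=s['ee_rot'];print(np.degrees(np.arctan2(R[1,0],R[0,0])))
```

```text
bar (array([ 477.7, -295.3]), array([49. , 13.9]), np.float32(29.6)) 141
bar (array([ 477.7, -295. ]), array([47.2, 12.1]), np.float32(31.2)) 125
bar scene (array([ 494.3, -284.9]), array([81.5, 15.6]), np.float32(33.3))
[[ 0.599  0.236  0.09 ]
 [ 0.465  0.227  0.09 ]
 [ 0.529  0.274  0.09 ]
 [ 0.597  0.306  0.09 ]
 [ 0.467  0.24   0.09 ]
 [ 0.455 -0.106  0.09 ]
 [ 0.598 -0.191  0.09 ]]
-17.75754662262923
```

```bash
cat >> h.py <<'E'
def yaw(R): return np.degrees(np.arctan2(R[1,0],R[0,0]))
def plan(*wps):
    s=r.sense();R=s['ee_rot'];p=s['tcp_pos'];y=yaw(R)
    print('now',round(s['time_s'],2),np.round(p*1000,1),'yaw',round(y,2),'tilt',np.round(R[:2,2],4),'g',round(s['gripper_width'],3),'F',np.round(s['wrist_force'],1),'M',np.round(s['moment'],2),'j',np.round(s['joints'],0))
    for w in wps:
        d=R.T@(np.array(w[:3])-p);print('delta mm',np.round(d*1000,1),'wz',round(y-w[3],2))
E
python3 -c "
from h import *
plan((.42,.15,.24,-84),(.477,-.295,.15,-150))"
```

```text
now 0.15 [190.4 594.8 188.4] yaw -17.76 tilt [-0.0004 -0.0016] g 1.004 F [-0.2  0.7  1.1] M [0.   0.04 0.01] j [ 87.  22.   0.  -0. -68. -15.]
delta mm [354.3 353.6 -51. ] wz 66.24
delta mm [544.3 759.9  39.7] wz 132.24
```

Emit:
drive_tool(
  deltas=[
    {"dx": 0.354,"dy": 0.354,"dz": -0.051,"wz": 66},
    {"dx": 0.354,"dy": 0.354,"dz": -0.051,"wz": 66},
    {"dx": 0.354,"dy": 0.354,"dz": -0.051,"wz": 66},
    {"dx": 0.354,"dy": 0.354,"dz": -0.051,"wz": 66},
    {"dx": 0.354,"dy": 0.354,"dz": -0.051,"wz": 66},
    {"dx": 0.354,"dy": 0.354,"dz": -0.051,"wz": 66},
    {"dx": 0.354,"dy": 0.354,"dz": -0.051,"wz": 66},
    {"dx": 0.354,"dy": 0.354,"dz": -0.051,"wz": 66},
    {"dx": 0.354,"dy": 0.354,"dz": -0.051,"wz": 66},
    {"dx": 0.354,"dy": 0.354,"dz": -0.051,"wz": 66},
    {"dx": 0.354,"dy": 0.354,"dz": -0.051,"wz": 66},
  ],
  gripper=1,
)

```text
schema error: expected keys dx, dy, dz, wx, wy, wz
```

```bash
python3 -c "
from h import *
plan((.477,-.295,.15,-150))"
```

```text
now 0.15 [190.4 594.8 188.4] yaw -17.76 tilt [-0.0004 -0.0016] g 1.004 F [-0.2  0.7  1.1] M [0.   0.04 0.01] j [ 87.  22.   0.  -0. -68. -15.]
delta mm [544.3 759.9  39.7] wz 132.24
```

Emit:
drive_tool(
  deltas=[
    {"dx": 0.354,"dy": 0.354,"dz": -0.051,"wx": 0,"wy": 0,"wz": 66},
    {"dx": 0.354,"dy": 0.354,"dz": -0.051,"wx": 0,"wy": 0,"wz": 66},
    {"dx": 0.354,"dy": 0.354,"dz": -0.051,"wx": 0,"wy": 0,"wz": 66},
    {"dx": 0.354,"dy": 0.354,"dz": -0.051,"wx": 0,"wy": 0,"wz": 66},
    {"dx": 0.354,"dy": 0.354,"dz": -0.051,"wx": 0,"wy": 0,"wz": 66},
    {"dx": 0.354,"dy": 0.354,"dz": -0.051,"wx": 0,"wy": 0,"wz": 66},
    {"dx": 0.354,"dy": 0.354,"dz": -0.051,"wx": 0,"wy": 0,"wz": 66},
    {"dx": 0.354,"dy": 0.354,"dz": -0.051,"wx": 0,"wy": 0,"wz": 66},
    {"dx": 0.354,"dy": 0.354,"dz": -0.051,"wx": 0,"wy": 0,"wz": 66},
    {"dx": 0.354,"dy": 0.354,"dz": -0.051,"wx": 0,"wy": 0,"wz": 66},
    {"dx": 0.354,"dy": 0.354,"dz": -0.051,"wx": 0,"wy": 0,"wz": 66},
  ],
  gripper=1,
)

```text
time_s: 1.25
tcp_pos: [0.4211, 0.1461, 0.2408]
ee_rot: [[0.102, -0.995, 0.001], [-0.995, -0.102, -0.0], [0.0, -0.001, -1.0]]
wrist_force: [-0.2, 0.0, -0.2]
gripper_width: 1.002
```

```bash
python3 -c "
from h import *
plan((.477,-.295,.15,-150))"
```

```text
now 1.25 [421.1 146.1 240.8] yaw -84.15 tilt [ 0.0008 -0.0002] g 1.002 F [-0.2  0.  -0.2] M [ 0.12 -0.01 -0.  ] j [ 40.   2. -18.   0. -70. -34.]
delta mm [444.5 -10.5  90.9] wz 65.85
```

Emit:
drive_tool(
  deltas=[
    {"dx": 0.445,"dy": -0.01,"dz": 0.091,"wx": 0,"wy": 0,"wz": 66},
    {"dx": 0.445,"dy": -0.01,"dz": 0.091,"wx": 0,"wy": 0,"wz": 66},
    {"dx": 0.445,"dy": -0.01,"dz": 0.091,"wx": 0,"wy": 0,"wz": 66},
    {"dx": 0.445,"dy": -0.01,"dz": 0.091,"wx": 0,"wy": 0,"wz": 66},
    {"dx": 0.445,"dy": -0.01,"dz": 0.091,"wx": 0,"wy": 0,"wz": 66},
    {"dx": 0.445,"dy": -0.01,"dz": 0.091,"wx": 0,"wy": 0,"wz": 66},
    {"dx": 0.445,"dy": -0.01,"dz": 0.091,"wx": 0,"wy": 0,"wz": 66},
    {"dx": 0.445,"dy": -0.01,"dz": 0.091,"wx": 0,"wy": 0,"wz": 66},
    {"dx": 0.445,"dy": -0.01,"dz": 0.091,"wx": 0,"wy": 0,"wz": 66},
    {"dx": 0.445,"dy": -0.01,"dz": 0.091,"wx": 0,"wy": 0,"wz": 66},
    {"dx": 0.445,"dy": -0.01,"dz": 0.091,"wx": 0,"wy": 0,"wz": 66},
    {"dx": 0.445,"dy": -0.01,"dz": 0.091,"wx": 0,"wy": 0,"wz": 66},
  ],
)

```text
time_s: 2.45
tcp_pos: [0.4781, -0.2902, 0.1492]
ee_rot: [[-0.863, -0.504, -0.0], [-0.504, 0.863, 0.0], [0.0, 0.0, -1.0]]
wrist_force: [-0.2, -0.3, 0.6]
gripper_width: 1.001
```

```bash
cat >> h.py <<'E'
def wray(uv,z,s):
    m=cams.camera_model('wrist');K=m['intrinsics'];T=m['T_tool_cam'];uv=np.atleast_2d(uv).astype(float)
    q=(uv-K[:2,2])/K[0,0];th=np.linalg.norm(q,axis=1)
    d=np.c_[q/th[:,None]*np.sin(th)[:,None],np.cos(th)]
    R=s['ee_rot'];d=d@T[:3,:3].T@R.T;c=R@T[:3,3]+s['tcp_pos']
    return c+d*((z-c[2])/d[:,2])[:,None]
def wproj(P,s):
    m=cams.camera_model('wrist');K=m['intrinsics'];T=m['T_tool_cam'];P=np.atleast_2d(P)
    q=((P-s['tcp_pos'])@s['ee_rot']-T[:3,3])@T[:3,:3];th=np.arctan2(np.hypot(q[:,0],q[:,1]),q[:,2])
    return K[:2,2]+K[0,0]*th[:,None]*q[:,:2]/np.hypot(q[:,0],q[:,1])[:,None]
E
python3 -c "
from h import *
plan((.477,-.295,.042,-150))
s=r.sense();im=cams.capture('wrist');cv2.imwrite('pics/w1.png',im[:,:,::-1]);print(wproj([.477,-.295,.066],s))"
```

```text
now 2.45 [ 478.1 -290.2  149.2] yaw -149.71 tilt [-0.0003  0.0003] g 1.001 F [-0.2 -0.3  0.6] M [ 0.09 -0.11  0.02] j [-15.  18. -12.  -0. -60. -45.]
delta mm [  3.4  -3.6 107.2] wz 0.29
[[276.12250911 199.54062765]]
```

View pics/w1.png

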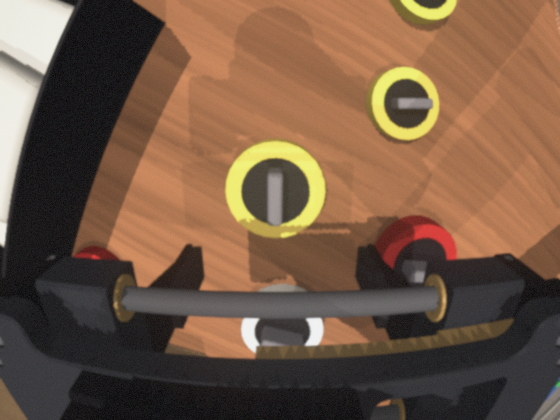

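```bash
python3 -c "
from h import *
s=r.sense();im=cv2.imread('pics/w1.png')[:,:,::-1].copy()
for lo in(75,90):
  m=mask(im,(0,0,lo),(179,60,255),(258,160,294,228));P=wray(big(m),.066,s);print(rect(P))
m=mask(im,(24,120,90),(35,255,255),(215,130,335,245));P=wray(big(m),.034,s);print(minc(P),rect(P))
"
```

```text
(array([ 473. , -297.8]), array([57.2, 31.7]), np.float32(30.3))
(array([ 476. , -297.7]), array([51.9, 14.3]), np.float32(30.5))
(0.47799351811408997, -0.2960589826107025, 0.04996730387210846) (array([ 471.9, -298.6]), array([86.3, 98.8]), np.float32(113.2))
```

Emit:
drive_tool(
  deltas=[
    {"dx": 0.004,"dy": -0.004,"dz": 0.03,"wx": 0,"wy": 0,"wz": 0},
    {"dx": 0.004,"dy": -0.004,"dz": 0.06,"wx": 0,"wy": 0,"wz": 0},
    {"dx": 0.004,"dy": -0.004,"dz": 0.06,"wx": 0,"wy": 0,"wz": 0},
    {"dx": 0.004,"dy": -0.004,"dz": 0.06,"wx": 0,"wy": 0,"wz": 0},
  ],
)

```text
time_s: 2.9
tcp_pos: [0.4773, -0.2958, 0.0903]
ee_rot: [[-0.863, -0.506, 0.0], [-0.506, 0.863, -0.001], [0.0, -0.001, -1.0]]
wrist_force: [0.2, -0.7, 0.6]
gripper_width: 0.997
```

```bash
python3 -c "
from h import *
plan((.477,-.296,.042,-149.7))
"
```

```text
now 2.9 [ 477.3 -295.8   90.3] yaw -149.61 tilt [ 0.0004 -0.0008] g 0.997 F [ 0.2 -0.7  0.6] M [ 0.09 -0.15  0.02] j [-15.  21. -16.   0. -52. -44.]
delta mm [ 0.4 -0.  48.3] wz 0.09
```

Now on target, so I descend and grip.

Emit:
drive_tool(
  deltas=[
    {"dx": 0,"dy": 0,"dz": 0.025,"wx": 0,"wy": 0,"wz": 0},
    {"dx": 0,"dy": 0,"dz": 0.04,"wx": 0,"wy": 0,"wz": 0},
    {"dx": 0,"dy": 0,"dz": 0.048,"wx": 0,"wy": 0,"wz": 0},
    {"dx": 0,"dy": 0,"dz": 0.048,"wx": 0,"wy": 0,"wz": 0},
    {"dx": 0,"dy": 0,"dz": 0.048,"wx": 0,"wy": 0,"wz": 0},
  ],
)

```text
time_s: 3.4
tcp_pos: [0.4779, -0.2968, 0.0428]
ee_rot: [[-0.863, -0.505, 0.002], [-0.505, 0.863, -0.001], [-0.002, -0.002, -1.0]]
wrist_force: [-0.0, 0.3, -0.1]
gripper_width: 0.996
```

Emit:
drive_tool(
  deltas=[
    {"dx": 0,"dy": 0,"dz": 0,"wx": 0,"wy": 0,"wz": 0},
    {"dx": 0,"dy": 0,"dz": 0,"wx": 0,"wy": 0,"wz": 0},
    {"dx": 0,"dy": 0,"dz": 0,"wx": 0,"wy": 0,"wz": 0},
    {"dx": 0,"dy": 0,"dz": 0,"wx": 0,"wy": 0,"wz": 0},
    {"dx": 0,"dy": 0,"dz": 0,"wx": 0,"wy": 0,"wz": 0},
    {"dx": 0,"dy": 0,"dz": 0,"wx": 0,"wy": 0,"wz": 0},
    {"dx": 0,"dy": 0,"dz": 0,"wx": 0,"wy": 0,"wz": 0},
    {"dx": 0,"dy": 0,"dz": 0,"wx": 0,"wy": 0,"wz": 0},
  ],
  gripper=0,
)

```text
time_s: 4.2
tcp_pos: [0.4767, -0.2966, 0.0412]
ee_rot: [[-0.864, -0.504, -0.0], [-0.504, 0.864, 0.0], [0.0, 0.0, -1.0]]
wrist_force: [-0.1, -0.1, 0.6]
gripper_width: 0.361
```

```bash
python3 -c "
from h import *
plan((.477,-.296,.042,-149.7))
"
```

```text
now 4.2 [ 476.7 -296.6   41.2] yaw -149.75 tilt [-0.0001  0.    ] g 0.361 F [-0.1 -0.1  0.6] M [ 0.09 -0.16 -0.03] j [-15.  25. -19.   0. -46. -44.]
delta mm [-0.6  0.3 -0.8] wz -0.05
```

Emit:
drive_tool(
  deltas=[
    {"dx": 0,"dy": 0,"dz": 0,"wx": 0,"wy": 0,"wz": 0},
    {"dx": 0,"dy": 0,"dz": 0,"wx": 0,"wy": 0,"wz": 0},
    {"dx": 0,"dy": 0,"dz": 0,"wx": 0,"wy": 0,"wz": 0},
    {"dx": 0,"dy": 0,"dz": 0,"wx": 0,"wy": 0,"wz": 0},
    {"dx": 0,"dy": 0,"dz": 0,"wx": 0,"wy": 0,"wz": 0},
  ],
)

```text
time_s: 4.7
tcp_pos: [0.4767, -0.2966, 0.0413]
ee_rot: [[-0.864, -0.504, 0.0], [-0.504, 0.864, 0.0], [-0.0, 0.0, -1.0]]
wrist_force: [0.2, 0.3, -0.1]
gripper_width: 0.01
```

Emit:
drive_tool(
  deltas=[
    {"dx": 0,"dy": 0,"dz": -0.02,"wx": 0,"wy": 0,"wz": 0},
    {"dx": 0,"dy": 0,"dz": -0.06,"wx": 0,"wy": 0,"wz": 0},
    {"dx": 0,"dy": 0,"dz": -0.1,"wx": 0,"wy": 0,"wz": 0},
    {"dx": 0,"dy": 0,"dz": -0.14,"wx": 0,"wy": 0,"wz": 0},
    {"dx": 0,"dy": 0,"dz": -0.16,"wx": 0,"wy": 0,"wz": 0},
    {"dx": 0,"dy": 0,"dz": -0.16,"wx": 0,"wy": 0,"wz": 0},
  ],
)

```text
time_s: 5.3
tcp_pos: [0.4787, -0.2975, 0.2054]
ee_rot: [[-0.864, -0.504, 0.008], [-0.504, 0.864, -0.003], [-0.005, -0.007, -1.0]]
wrist_force: [0.6, -0.3, -0.3]
gripper_width: 0.003
```

```bash
python3 -c "
from h import *
s=r.sense();im=cams.capture('wrist');cv2.imwrite('pics/w2.png',im[:,:,::-1])
im=cams.capture('scene');cv2.imwrite('pics/s2.png',im[:,:,::-1])
plan((.542,.160,.20,-168))
im=cams.capture('top');cv2.imwrite('pics/t2.png',im[:,:,::-1])
"
```

```text
now 5.4 [ 476.4 -296.3  201. ] yaw -149.77 tilt [0.0002 0.0006] g 0.003 F [ 0.7  0.3 -1. ] M [ 0.07 -0.12  0.02] j [-15.  15.  -8.  -0. -67. -44.]
delta mm [-286.4  361.2    1.3] wz 18.23
```

View pics/w2.png

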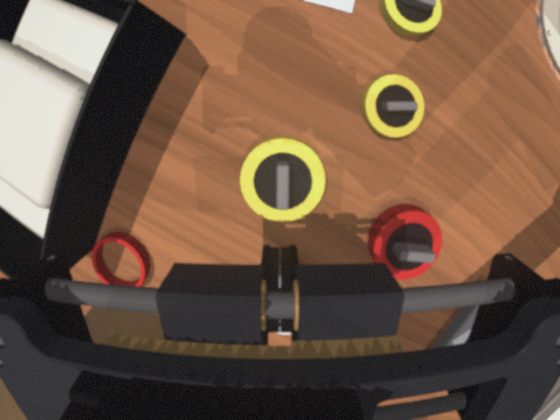

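View pics/s2.png

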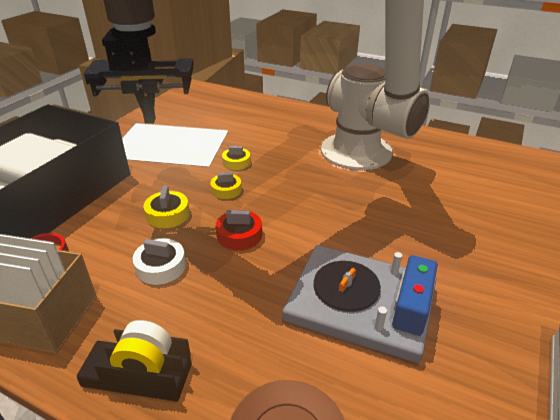

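```bash
python3 -c "
from h import *
s=r.sense()
for n in('scene','top'):
  m=cams.camera_model(n);q=m['extrinsics'][:3]@np.r_[s['tcp_pos'],1];print(n,(m['intrinsics']@q)[:2]/q[2])
print(wproj(s['tcp_pos'],s),wproj([[.477,-.296,.066]],s))
im=cv2.imread('pics/w2.png')[:,:,::-1].copy()
m=mask(im,(0,0,90),(179,60,255),(270,155,300,215));print(rect(wray(big(m),.066,s)))
m=mask(im,(24,120,90),(35,255,255),(230,125,335,235));print(minc(wray(big(m),.034,s)))
"
```

```text
scene [153.60896008 136.93901196]
top [421.31059134 167.70198007]
[[280.41714418 239.80186585]] [[279.36310675 190.23792574]]
(array([ 471.3, -295.6]), array([48.4, 13.5]), np.float32(30.1))
(0.4720899164676666, -0.29448798298835754, 0.0494890995323658)
```

View pics/t2.png

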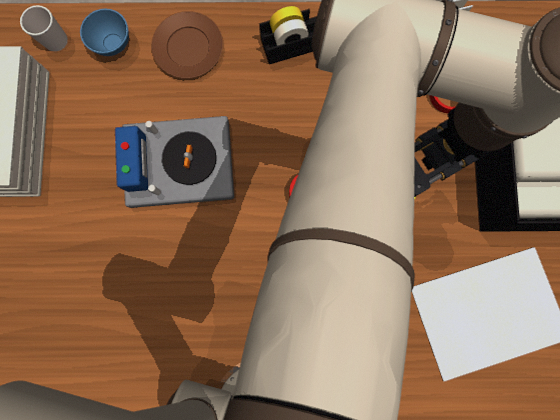

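```bash
python3 -c "
from h import *
s=r.sense()
for h in(0,10,20,30,40,60):
  P=s['tcp_pos']-s['ee_rot'][:,2]*h/1000
  o=[wproj(P,s)[0]]
  for n in('scene','top'):
    m=cams.camera_model(n);q=m['extrinsics'][:3]@np.r_[P,1];o.append((m['intrinsics']@q)[:2]/q[2])
  print(h,np.round(o,0).tolist())
a=cv2.imread('pics/s2.png')[40:180,80:220];b=cv2.imread('pics/t2.png')[110:215,400:505];c=cv2.imread('pics/w2.png')[210:350,210:350]
cv2.imwrite('pics/z2.png',np.hstack([cv2.resize(x,(266,400)if 0 else (266,266),interpolation=0) for x in(a,b,c)]))
"
```

```text
0 [[280.0, 240.0], [154.0, 137.0], [421.0, 168.0]]
10 [[280.0, 246.0], [153.0, 133.0], [423.0, 166.0]]
20 [[280.0, 253.0], [152.0, 128.0], [425.0, 165.0]]
30 [[281.0, 261.0], [151.0, 124.0], [427.0, 163.0]]
40 [[281.0, 269.0], [150.0, 119.0], [429.0, 162.0]]
60 [[281.0, 288.0], [148.0, 110.0], [434.0, 158.0]]
```

View pics/z2.png

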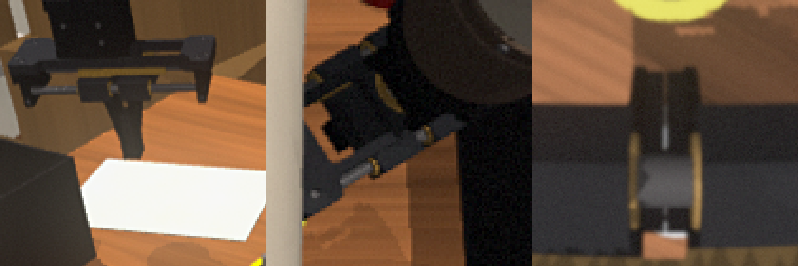

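```bash
python3 -c "
from h import *
class S(dict):pass
s=dict(tcp_pos=np.zeros(3),ee_rot=np.eye(3))
for h in(0,10,20,30,40):
  print(h,[np.round(wproj(np.array([x,y,-h])/1000,s)[0],0).tolist() for x,y in((9.5,0),(-9.5,0),(9.5,43.5),(9.5,58),(-9.5,43.5))])
a=cv2.imread('pics/w1.png')[230:350,110:450];cv2.imwrite('pics/z3.png',cv2.resize(a,None,fx=2.3,fy=2.3,interpolation=0))
"
```

```text
0 [[280.0, 226.0], [280.0, 253.0], [347.0, 226.0], [368.0, 226.0], [345.0, 252.0]]
10 [[280.0, 232.0], [280.0, 260.0], [350.0, 232.0], [372.0, 231.0], [348.0, 259.0]]
20 [[281.0, 238.0], [280.0, 267.0], [354.0, 238.0], [377.0, 237.0], [351.0, 266.0]]
30 [[281.0, 245.0], [281.0, 275.0], [357.0, 245.0], [381.0, 244.0], [354.0, 274.0]]
40 [[281.0, 253.0], [281.0, 284.0], [361.0, 252.0], [386.0, 251.0], [358.0, 282.0]]
```

View pics/z3.png

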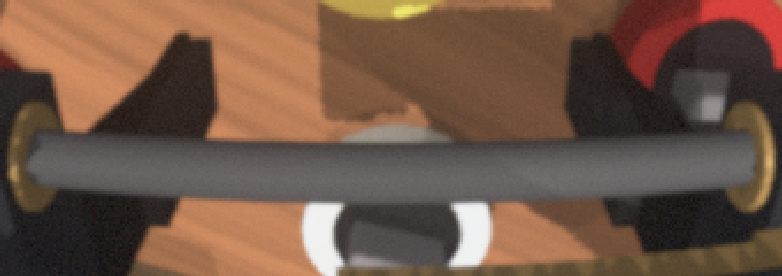

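The grasp missed. The jaws shut to zero and the reel stayed put. Both the wrist view and the scene view place the real fingertips about 31 mm short of the stated TCP: the tip is at scene px (150,123) but should be at (154,137). So the fingers closed just above the bar. I'll retry about 30 mm lower and watch the force.

Emit:
drive_tool(
  deltas=[
    {"dx": 0,"dy": 0,"dz": 0.03,"wx": 0,"wy": 0,"wz": 0},
    {"dx": 0,"dy": 0,"dz": 0.06,"wx": 0,"wy": 0,"wz": 0},
    {"dx": 0,"dy": 0,"dz": 0.09,"wx": 0,"wy": 0,"wz": 0},
    {"dx": 0,"dy": 0,"dz": 0.11,"wx": 0,"wy": 0,"wz": 0},
    {"dx": 0,"dy": 0,"dz": 0.12,"wx": 0,"wy": 0,"wz": 0},
    {"dx": 0,"dy": 0,"dz": 0.13,"wx": 0,"wy": 0,"wz": 0},
    {"dx": 0,"dy": 0,"dz": 0.14,"wx": 0,"wy": 0,"wz": 0},
    {"dx": 0,"dy": 0,"dz": 0.14,"wx": 0,"wy": 0,"wz": 0},
    {"dx": 0,"dy": 0,"dz": 0.14,"wx": 0,"wy": 0,"wz": 0},
  ],
  gripper=0.6,
)

```text
time_s: 6.35
tcp_pos: [0.477, -0.2967, 0.0616]
ee_rot: [[-0.864, -0.504, 0.001], [-0.504, 0.864, -0.0], [-0.0, -0.001, -1.0]]
wrist_force: [0.2, 0.2, -0.4]
gripper_width: 0.591
```

```bash
python3 -c "
from h import *
plan((.477,-.296,.014,-149.7))
im=cams.capture('scene');cv2.imwrite('pics/s3.png',cv2.resize(im[110:250,100:250,::-1],None,fx=4,fy=4,interpolation=0))
"
```

```text
now 6.35 [ 477.  -296.7   61.6] yaw -149.74 tilt [ 0.0007 -0.0004] g 0.591 F [ 0.2  0.2 -0.4] M [ 0.08 -0.19 -0.01] j [-15.  23. -18.   0. -49. -44.]
delta mm [-0.3  0.7 47.6] wz -0.04
```

View pics/s3.png

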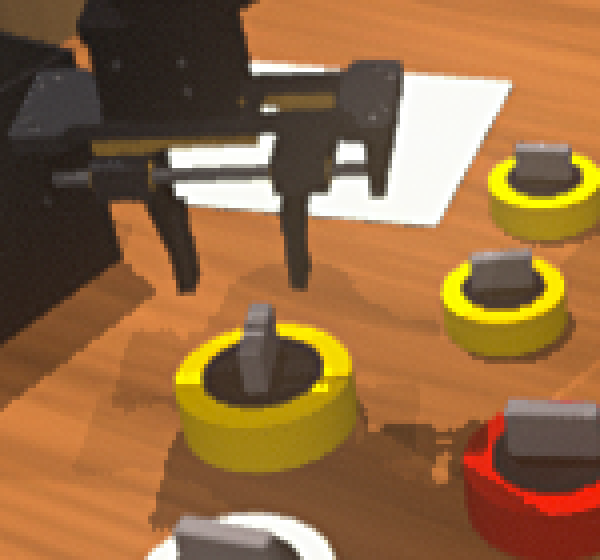

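```bash
python3 -c "
from h import *
print(ray('scene',[[160.5,182.5]],.0926), 'tray top edge', ray('top',[[472,150],[478,230],[484,58]],.1).round(3))
for z in (.08,.1,.12): print(z,ray('scene',[[128,152],[124,130]],z).round(3))
"
```

```text
[[ 0.48285283 -0.29418087  0.0926    ]] tray top edge [[ 0.539 -0.439  0.1  ]
 [ 0.372 -0.44   0.1  ]
 [ 0.742 -0.478  0.1  ]]
0.08 [[ 0.394 -0.466  0.08 ]
 [ 0.307 -0.555  0.08 ]]
0.1 [[ 0.42  -0.438  0.1  ]
 [ 0.336 -0.524  0.1  ]]
0.12 [[ 0.445 -0.411  0.12 ]
 [ 0.364 -0.494  0.12 ]]
```

Emit:
drive_tool(
  deltas=[
    {"dx": 0,"dy": 0,"dz": 0.015,"wx": 0,"wy": 0,"wz": 0},
    {"dx": 0,"dy": 0,"dz": 0.03,"wx": 0,"wy": 0,"wz": 0},
    {"dx": 0,"dy": 0,"dz": 0.038,"wx": 0,"wy": 0,"wz": 0},
    {"dx": 0,"dy": 0,"dz": 0.044,"wx": 0,"wy": 0,"wz": 0},
    {"dx": 0,"dy": 0,"dz": 0.047,"wx": 0,"wy": 0,"wz": 0},
    {"dx": 0,"dy": 0,"dz": 0.047,"wx": 0,"wy": 0,"wz": 0},
  ],
)

```text
time_s: 7.0
tcp_pos: [0.4768, -0.2966, 0.0143]
ee_rot: [[-0.864, -0.504, 0.0], [-0.504, 0.864, -0.0], [-0.0, -0.0, -1.0]]
wrist_force: [0.4, -0.1, 0.0]
gripper_width: 0.598
```

Emit:
drive_tool(
  deltas=[
    {"dx": 0,"dy": 0,"dz": 0,"wx": 0,"wy": 0,"wz": 0},
    {"dx": 0,"dy": 0,"dz": 0,"wx": 0,"wy": 0,"wz": 0},
    {"dx": 0,"dy": 0,"dz": 0,"wx": 0,"wy": 0,"wz": 0},
    {"dx": 0,"dy": 0,"dz": 0,"wx": 0,"wy": 0,"wz": 0},
    {"dx": 0,"dy": 0,"dz": 0,"wx": 0,"wy": 0,"wz": 0},
    {"dx": 0,"dy": 0,"dz": 0,"wx": 0,"wy": 0,"wz": 0},
    {"dx": 0,"dy": 0,"dz": 0,"wx": 0,"wy": 0,"wz": 0},
    {"dx": 0,"dy": 0,"dz": 0,"wx": 0,"wy": 0,"wz": 0},
  ],
  gripper=0,
)

```text
time_s: 7.8
tcp_pos: [0.4766, -0.2965, 0.0143]
ee_rot: [[-0.864, -0.504, -0.0], [-0.504, 0.864, 0.0], [0.0, 0.0, -1.0]]
wrist_force: [-1.1, 0.5, 0.4]
gripper_width: 0.158
```

```bash
python3 -c "
from h import *
plan((.477,-.296,.014,-149.7))
"
```

```text
now 7.8 [ 476.6 -296.5   14.3] yaw -149.75 tilt [-0.0002  0.0001] g 0.158 F [-1.1  0.5  0.4] M [ 0.29 -0.03 -0.01] j [-15.  27. -21.  -0. -42. -44.]
delta mm [-0.6  0.2  0.3] wz -0.05
```

The jaws now hold 13.7 mm, which matches the bar. With the underside at 0, the state z is 0.0143, so home is about z = 0.060 and riding on the key about 0.080. Lift.

Emit:
drive_tool(
  deltas=[
    {"dx": 0,"dy": 0,"dz": -0.015,"wx": 0,"wy": 0,"wz": 0},
    {"dx": 0,"dy": 0,"dz": -0.045,"wx": 0,"wy": 0,"wz": 0},
    {"dx": 0,"dy": 0,"dz": -0.08,"wx": 0,"wy": 0,"wz": 0},
    {"dx": 0,"dy": 0,"dz": -0.12,"wx": 0,"wy": 0,"wz": 0},
    {"dx": 0,"dy": 0,"dz": -0.15,"wx": 0,"wy": 0,"wz": 0},
    {"dx": 0,"dy": 0,"dz": -0.15,"wx": 0,"wy": 0,"wz": 0},
  ],
)

```text
time_s: 8.4
tcp_pos: [0.4793, -0.2977, 0.1685]
ee_rot: [[-0.864, -0.504, 0.009], [-0.504, 0.864, -0.004], [-0.006, -0.007, -1.0]]
wrist_force: [1.0, 0.1, -3.3]
gripper_width: 0.157
```

```bash
python3 -c "
from h import *
s=r.sense();im=cams.capture('wrist');cv2.imwrite('pics/w4.png',im[:,:,::-1])
plan((.542,.04,.165,-168))
"
```

```text
now 8.45 [ 477.4 -296.6  165.3] yaw -149.77 tilt [ 0.0036 -0.0003] g 0.158 F [-0.2 -0.9 -4.7] M [ 0.13 -0.05  0.02] j [-15.  17. -11.  -0. -62. -44.]
delta mm [-225.3  258.3    0.5] wz 18.23
```

View pics/w4.png

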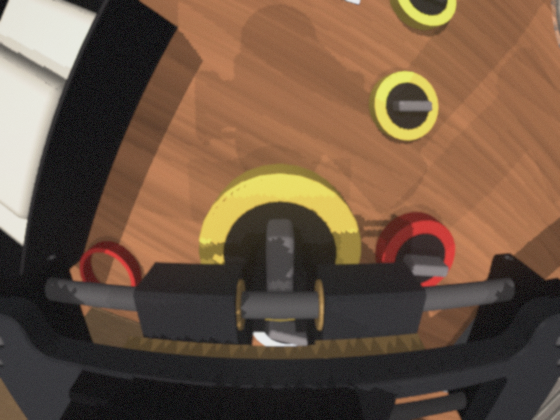

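```bash
python3 -c "
from h import *
from scipy.optimize import least_squares
im=cv2.imread('pics/w4.png')[:,:,::-1].copy()
m=mask(im,(24,100,60),(35,255,255),(190,155,370,262));c=big(m)
# outer points: for each column top-most
pts=[]
for u in range(205,357,3):
  v=np.where(m[:,u])[0]
  if len(v): pts.append((u,v.min()))
pts=np.array(pts,float);pts=pts[pts[:,1]<235]
s=dict(tcp_pos=np.zeros(3),ee_rot=np.eye(3))
P=wray(pts,-(.034-.0143),s) if 0 else wray(pts,(-(.034-.0143)),s)
f=least_squares(lambda q:np.hypot(P[:,0]-q[0],P[:,1]-q[1])-q[2],[0,0,.05],loss='soft_l1',f_scale=.001);print(f.x*1000,len(pts))
f=least_squares(lambda q:np.hypot(P[:,0]-q[0],P[:,1]-q[1])-.05,[0,0],loss='soft_l1',f_scale=.001);print(f.x*1000)
"
```

```text
[ 1.48469025 -0.79212092 46.97336143] 51
[-1.91445277 -0.81717012]
```

```bash
python3 -c "
from h import *
plan((.635,.14,.19,-168))
"
```

```text
now 8.45 [ 477.4 -296.6  165.3] yaw -149.77 tilt [ 0.0036 -0.0003] g 0.158 F [-0.2 -0.9 -4.7] M [ 0.13 -0.05  0.02] j [-15.  17. -11.  -0. -62. -44.]
delta mm [-356.   297.8  -24.2] wz 18.23
```

Emit:
drive_tool(
  deltas=[
    {"dx": -0.012,"dy": 0.01,"dz": -0.01,"wx": 0,"wy": 0,"wz": 1},
    {"dx": -0.036,"dy": 0.03,"dz": -0.02,"wx": 0,"wy": 0,"wz": 2},
    {"dx": -0.066,"dy": 0.055,"dz": -0.025,"wx": 0,"wy": 0,"wz": 4},
    {"dx": -0.1,"dy": 0.084,"dz": -0.025,"wx": 0,"wy": 0,"wz": 6},
    {"dx": -0.136,"dy": 0.114,"dz": -0.025,"wx": 0,"wy": 0,"wz": 8},
    {"dx": -0.172,"dy": 0.144,"dz": -0.025,"wx": 0,"wy": 0,"wz": 10},
    {"dx": -0.208,"dy": 0.174,"dz": -0.025,"wx": 0,"wy": 0,"wz": 12},
    {"dx": -0.244,"dy": 0.204,"dz": -0.025,"wx": 0,"wy": 0,"wz": 14},
    {"dx": -0.28,"dy": 0.234,"dz": -0.025,"wx": 0,"wy": 0,"wz": 15},
    {"dx": -0.312,"dy": 0.261,"dz": -0.025,"wx": 0,"wy": 0,"wz": 16},
    {"dx": -0.338,"dy": 0.283,"dz": -0.025,"wx": 0,"wy": 0,"wz": 17},
    {"dx": -0.352,"dy": 0.295,"dz": -0.025,"wx": 0,"wy": 0,"wz": 18},
    {"dx": -0.356,"dy": 0.298,"dz": -0.025,"wx": 0,"wy": 0,"wz": 18},
    {"dx": -0.356,"dy": 0.298,"dz": -0.025,"wx": 0,"wy": 0,"wz": 18},
    {"dx": -0.356,"dy": 0.298,"dz": -0.025,"wx": 0,"wy": 0,"wz": 18},
  ],
)

```text
time_s: 9.95
tcp_pos: [0.633, 0.1391, 0.1876]
ee_rot: [[-0.977, -0.212, -0.003], [-0.212, 0.977, -0.001], [0.003, -0.001, -1.0]]
wrist_force: [-0.6, -0.9, -3.8]
gripper_width: 0.154
```

```bash
python3 -c "
from h import *
import pickle
s=r.sense();im=cams.capture('wrist');cv2.imwrite('pics/w5.png',im[:,:,::-1]);pickle.dump(s,open('s5.pkl','wb'))
print(wproj([.542,.16,.046],s))
plan((.542,.16,.12,-168))
"
```

```text
[[318.92134678 108.1828621 ]]
now 10.0 [633.3 138.9 188.3] yaw -167.81 tilt [-0.0021 -0.0008] g 0.161 F [-0.4  0.5 -3.4] M [-0.01 -0.11  0.01] j [  27.   24.    4.   -0.  -70. -104.]
delta mm [84.7 39.9 68.4] wz 0.19
```

View pics/w5.png

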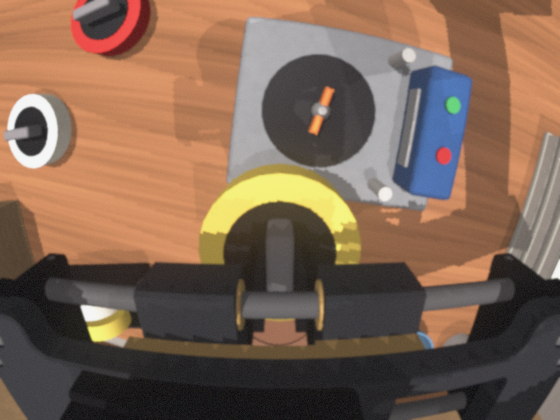

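```bash
python3 -c "
from h import *
import pickle
s=pickle.load(open('s5.pkl','rb'));im=cv2.imread('pics/w5.png')[:,:,::-1].copy()
m=mask(im,(0,0,0),(179,255,70),(255,48,385,172));P=wray(big(m),.046,s);print('tt',minc(P),rect(P))
k=mask(im,(5,150,120),(20,255,255),(300,75,345,145))
for z in(.06,.066):
  print('key',rect(wray(np.argwhere(k)[:,::-1],z,s)))
w=mask(im,(0,0,90),(179,70,255),(308,98,335,125));print('post',wray(big(w),.07,s)[:,:2].mean(0))
"
```

```text
tt (0.5429778695106506, 0.16210833191871643, 0.05669083073735237) (array([536.7, 166.9]), array([106.6,  98.5]), np.float32(77.6))
key (array([543.8, 160.8]), array([10. , 48.5]), np.float32(172.1))
key (array([544. , 160.1]), array([ 9.8, 47.6]), np.float32(172.1))
post [0.54406021 0.15861096]
```

Emit:
drive_tool(
  deltas=[
    {"dx": 0.01,"dy": 0.005,"dz": 0.005,"wx": 0,"wy": 0,"wz": 0},
    {"dx": 0.03,"dy": 0.014,"dz": 0.015,"wx": 0,"wy": 0,"wz": 0},
    {"dx": 0.055,"dy": 0.026,"dz": 0.025,"wx": 0,"wy": 0,"wz": 0},
    {"dx": 0.075,"dy": 0.036,"dz": 0.04,"wx": 0,"wy": 0,"wz": 0},
    {"dx": 0.084,"dy": 0.04,"dz": 0.055,"wx": 0,"wy": 0,"wz": 0},
    {"dx": 0.084,"dy": 0.04,"dz": 0.07,"wx": 0,"wy": 0,"wz": 0},
    {"dx": 0.084,"dy": 0.04,"dz": 0.08,"wx": 0,"wy": 0,"wz": 0},
    {"dx": 0.084,"dy": 0.04,"dz": 0.08,"wx": 0,"wy": 0,"wz": 0},
    {"dx": 0.084,"dy": 0.04,"dz": 0.08,"wx": 0,"wy": 0,"wz": 0},
  ],
)

```text
time_s: 10.9
tcp_pos: [0.5441, 0.161, 0.1097]
ee_rot: [[-0.977, -0.212, 0.001], [-0.212, 0.977, -0.0], [-0.001, -0.0, -1.0]]
wrist_force: [0.7, -0.6, -2.2]
gripper_width: 0.161
```

```bash
python3 -c "
from h import *
plan((.543,.16,.085,-168))
im=cams.capture('scene');cv2.imwrite('pics/s6.png',cv2.resize(im[150:370,260:460,::-1],None,fx=2.7,fy=2.7,interpolation=0))
"
```

```text
now 10.9 [544.1 161.  109.7] yaw -167.79 tilt [ 0.0008 -0.    ] g 0.161 F [ 0.7 -0.6 -2.2] M [ 0.12 -0.21  0.01] j [  33.   20.  -14.    0.  -55. -111.]
delta mm [ 1.3 -0.8 24.7] wz 0.21
```

View pics/s6.png

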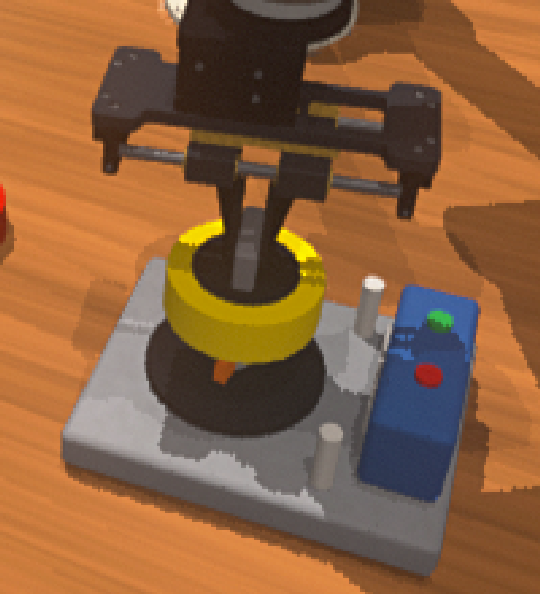

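The reel hangs level over the turntable, clear of the pins and the box. I lower it until it just touches the key, about 20° off.

Emit:
drive_tool(
  deltas=[
    {"dx": 0.001,"dy": -0.001,"dz": 0.01,"wx": 0,"wy": 0,"wz": 0},
    {"dx": 0.001,"dy": -0.001,"dz": 0.018,"wx": 0,"wy": 0,"wz": 0},
    {"dx": 0.001,"dy": -0.001,"dz": 0.023,"wx": 0,"wy": 0,"wz": 0},
    {"dx": 0.001,"dy": -0.001,"dz": 0.026,"wx": 0,"wy": 0,"wz": 0},
    {"dx": 0.001,"dy": -0.001,"dz": 0.028,"wx": 0,"wy": 0,"wz": 0},
    {"dx": 0.001,"dy": -0.001,"dz": 0.029,"wx": 0,"wy": 0,"wz": 0},
    {"dx": 0.001,"dy": -0.001,"dz": 0.03,"wx": 0,"wy": 0,"wz": 0},
  ],
)

```text
time_s: 11.65
tcp_pos: [0.5429, 0.1604, 0.0794]
ee_rot: [[-0.977, -0.212, 0.0], [-0.212, 0.977, 0.0], [-0.0, 0.0, -1.0]]
wrist_force: [-0.2, -0.4, -3.6]
gripper_width: 0.16
```

```bash
python3 -c "
from h import *
plan((.543,.16,.06,-188))
"
```

```text
now 11.65 [542.9 160.4  79.4] yaw -167.74 tilt [0.0004 0.0002] g 0.16 F [-0.2 -0.4 -3.6] M [ 0.06 -0.12  0.02] j [  33.   22.  -17.    0.  -51. -111.]
delta mm [ 0.  -0.4 19.4] wz 20.26
```

Not clearly touching yet (−3.6 N is just the reel's weight), so I go down in 1 mm steps.

Emit:
drive_tool(
  deltas=[
    {"dx": 0,"dy": 0,"dz": 0.001,"wx": 0,"wy": 0,"wz": 0},
    {"dx": 0,"dy": 0,"dz": 0.002,"wx": 0,"wy": 0,"wz": 0},
    {"dx": 0,"dy": 0,"dz": 0.002,"wx": 0,"wy": 0,"wz": 0},
  ],
)

```text
time_s: 11.95
tcp_pos: [0.5432, 0.161, 0.0776]
ee_rot: [[-0.977, -0.212, 0.001], [-0.212, 0.977, 0.001], [-0.002, 0.001, -1.0]]
wrist_force: [0.1, 1.5, -2.0]
gripper_width: 0.164
```

Emit:
drive_tool(
  deltas=[
    {"dx": 0,"dy": 0,"dz": 0.001,"wx": 0,"wy": 0,"wz": 0},
    {"dx": 0,"dy": 0,"dz": 0.002,"wx": 0,"wy": 0,"wz": 0},
    {"dx": 0,"dy": 0,"dz": 0.002,"wx": 0,"wy": 0,"wz": 0},
  ],
)

```text
time_s: 12.25
tcp_pos: [0.5434, 0.1612, 0.076]
ee_rot: [[-0.977, -0.212, 0.002], [-0.212, 0.977, 0.002], [-0.002, 0.001, -1.0]]
wrist_force: [-1.0, 3.6, 1.7]
gripper_width: 0.159
```

Contact, with roughly 5 N of press. Now I turn slowly toward the key while pressing lightly.

Emit:
drive_tool(
  deltas=[
    {"dx": 0,"dy": 0,"dz": 0.001,"wx": 0,"wy": 0,"wz": 1},
    {"dx": 0,"dy": 0,"dz": 0.001,"wx": 0,"wy": 0,"wz": 2},
    {"dx": 0,"dy": 0,"dz": 0.001,"wx": 0,"wy": 0,"wz": 3},
    {"dx": 0,"dy": 0,"dz": 0.001,"wx": 0,"wy": 0,"wz": 4},
    {"dx": 0,"dy": 0,"dz": 0.001,"wx": 0,"wy": 0,"wz": 5},
    {"dx": 0,"dy": 0,"dz": 0.001,"wx": 0,"wy": 0,"wz": 6},
    {"dx": 0,"dy": 0,"dz": 0.001,"wx": 0,"wy": 0,"wz": 7},
    {"dx": 0,"dy": 0,"dz": 0.001,"wx": 0,"wy": 0,"wz": 8},
    {"dx": 0,"dy": 0,"dz": 0.001,"wx": 0,"wy": 0,"wz": 9},
    {"dx": 0,"dy": 0,"dz": 0.001,"wx": 0,"wy": 0,"wz": 10},
    {"dx": 0,"dy": 0,"dz": 0.001,"wx": 0,"wy": 0,"wz": 11},
    {"dx": 0,"dy": 0,"dz": 0.001,"wx": 0,"wy": 0,"wz": 12},
  ],
)

```text
time_s: 13.45
tcp_pos: [0.5422, 0.1597, 0.0739]
ee_rot: [[-1.0, -0.003, -0.001], [-0.003, 1.0, -0.001], [0.001, -0.001, -1.0]]
wrist_force: [-0.4, -0.6, -3.4]
gripper_width: 0.159
```

```bash
python3 -c "
from h import *
plan((.543,.16,.06,-188))
"
```

```text
now 13.45 [542.2 159.7  73.9] yaw -179.84 tilt [-0.0013 -0.0011] g 0.159 F [-0.4 -0.6 -3.4] M [ 0.09 -0.19 -0.05] j [  33.   23.  -17.    0.  -51. -123.]
delta mm [-0.8  0.4 13.9] wz 8.16
```

The contact force has gone and the reel is moving down freely, so the slot has found the key. I finish aligning and lower it.

Emit:
drive_tool(
  deltas=[
    {"dx": 0,"dy": 0,"dz": 0.001,"wx": 0,"wy": 0,"wz": 1},
    {"dx": 0,"dy": 0,"dz": 0.002,"wx": 0,"wy": 0,"wz": 2},
    {"dx": 0,"dy": 0,"dz": 0.003,"wx": 0,"wy": 0,"wz": 3},
    {"dx": 0,"dy": 0,"dz": 0.004,"wx": 0,"wy": 0,"wz": 4},
    {"dx": 0,"dy": 0,"dz": 0.005,"wx": 0,"wy": 0,"wz": 5},
    {"dx": 0,"dy": 0,"dz": 0.006,"wx": 0,"wy": 0,"wz": 6},
    {"dx": 0,"dy": 0,"dz": 0.007,"wx": 0,"wy": 0,"wz": 7},
    {"dx": 0,"dy": 0,"dz": 0.008,"wx": 0,"wy": 0,"wz": 8},
    {"dx": 0,"dy": 0,"dz": 0.009,"wx": 0,"wy": 0,"wz": 8},
    {"dx": 0,"dy": 0,"dz": 0.01,"wx": 0,"wy": 0,"wz": 8},
    {"dx": 0,"dy": 0,"dz": 0.01,"wx": 0,"wy": 0,"wz": 8},
  ],
)

```text
time_s: 14.55
tcp_pos: [0.5426, 0.1602, 0.0641]
ee_rot: [[-0.991, 0.135, -0.0], [0.135, 0.991, -0.0], [0.0, -0.0, -1.0]]
wrist_force: [1.1, -1.0, -2.9]
gripper_width: 0.157
```

```bash
python3 -c "
from h import *
plan((.543,.16,.06,-188))
"
```

```text
now 14.55 [542.6 160.2  64.1] yaw 172.25 tilt [-0.0003 -0.0001] g 0.157 F [ 1.1 -1.  -2.9] M [-0.02 -0.13 -0.02] j [  33.   23.  -17.   -0.  -49. -131.]
delta mm [-0.4 -0.2  4.1] wz 360.25
```

Emit:
drive_tool(
  deltas=[
    {"dx": 0,"dy": 0,"dz": 0.001,"wx": 0,"wy": 0,"wz": 0},
    {"dx": 0,"dy": 0,"dz": 0.002,"wx": 0,"wy": 0,"wz": 0},
    {"dx": 0,"dy": 0,"dz": 0.003,"wx": 0,"wy": 0,"wz": 0},
    {"dx": 0,"dy": 0,"dz": 0.004,"wx": 0,"wy": 0,"wz": 0},
    {"dx": 0,"dy": 0,"dz": 0.005,"wx": 0,"wy": 0,"wz": 0},
    {"dx": 0,"dy": 0,"dz": 0.005,"wx": 0,"wy": 0,"wz": 0},
  ],
)

```text
time_s: 15.15
tcp_pos: [0.5428, 0.1602, 0.0603]
ee_rot: [[-0.991, 0.134, 0.0], [0.134, 0.991, -0.0], [-0.0, -0.0, -1.0]]
wrist_force: [-2.7, -0.3, 5.5]
gripper_width: 0.16
```

It stops at z = 0.0603, exactly the predicted home height, with about 9 N of press. One more 1 mm press and a look before letting go.

Emit:
drive_tool(
  deltas=[
    {"dx": 0,"dy": 0,"dz": 0.001,"wx": 0,"wy": 0,"wz": 0},
    {"dx": 0,"dy": 0,"dz": 0.001,"wx": 0,"wy": 0,"wz": 0},
  ],
)

```text
time_s: 15.35
tcp_pos: [0.5428, 0.1603, 0.0603]
ee_rot: [[-0.991, 0.134, 0.001], [0.134, 0.991, -0.0], [-0.001, -0.0, -1.0]]
wrist_force: [-5.3, -2.0, 9.5]
gripper_width: 0.155
```

```bash
python3 -c "
from h import *
plan((.543,.16,.06,172))
im=cams.capture('scene');cv2.imwrite('pics/s7.png',cv2.resize(im[150:370,260:460,::-1],None,fx=2.7,fy=2.7,interpolation=0))
"
```

```text
now 15.35 [542.8 160.3  60.3] yaw 172.29 tilt [ 0.0008 -0.0001] g 0.155 F [-5.3 -2.   9.5] M [-0.14  1.51 -0.  ] j [  33.   24.  -18.    0.  -49. -131.]
delta mm [-0.2 -0.2  0.3] wz 0.29
```

View pics/s7.png

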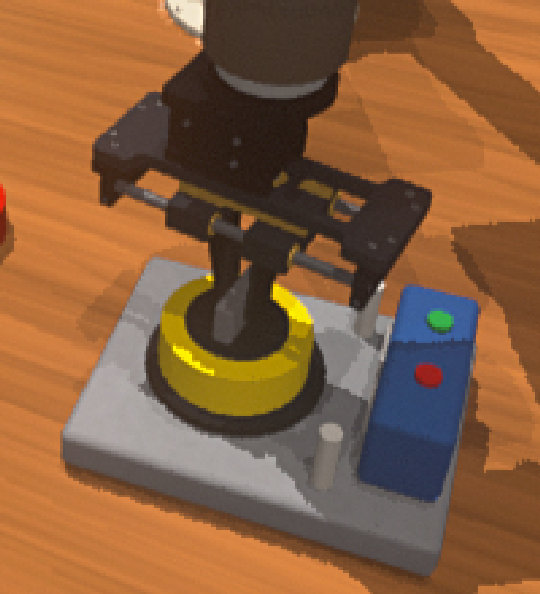

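The reel sits flat on the turntable with an even black rim. I ease off the press and release.

Emit:
drive_tool(
  deltas=[
    {"dx": 0,"dy": 0,"dz": -0.001,"wx": 0,"wy": 0,"wz": 0},
    {"dx": 0,"dy": 0,"dz": -0.0015,"wx": 0,"wy": 0,"wz": 0},
    {"dx": 0,"dy": 0,"dz": -0.0015,"wx": 0,"wy": 0,"wz": 0},
    {"dx": 0,"dy": 0,"dz": -0.0015,"wx": 0,"wy": 0,"wz": 0},
    {"dx": 0,"dy": 0,"dz": -0.0015,"wx": 0,"wy": 0,"wz": 0},
    {"dx": 0,"dy": 0,"dz": -0.0015,"wx": 0,"wy": 0,"wz": 0},
    {"dx": 0,"dy": 0,"dz": -0.0015,"wx": 0,"wy": 0,"wz": 0},
  ],
  gripper=0.55,
)

```text
time_s: 16.1
tcp_pos: [0.5427, 0.1603, 0.0596]
ee_rot: [[-0.991, 0.135, -0.0], [0.135, 0.991, -0.0], [0.0, -0.0, -1.0]]
wrist_force: [-0.7, 0.1, 0.4]
gripper_width: 0.546
```

Emit:
drive_tool(
  deltas=[
    {"dx": 0,"dy": 0,"dz": -0.01,"wx": 0,"wy": 0,"wz": 0},
    {"dx": 0,"dy": 0,"dz": -0.03,"wx": 0,"wy": 0,"wz": 0},
    {"dx": 0,"dy": 0,"dz": -0.06,"wx": 0,"wy": 0,"wz": 0},
    {"dx": 0,"dy": 0,"dz": -0.1,"wx": 0,"wy": 0,"wz": 0},
    {"dx": 0,"dy": 0,"dz": -0.13,"wx": 0,"wy": 0,"wz": 0},
    {"dx": -0.03,"dy": 0,"dz": -0.14,"wx": 0,"wy": 0,"wz": 0},
    {"dx": -0.06,"dy": 0,"dz": -0.14,"wx": 0,"wy": 0,"wz": 0},
    {"dx": -0.08,"dy": 0,"dz": -0.14,"wx": 0,"wy": 0,"wz": 0},
    {"dx": -0.08,"dy": 0,"dz": -0.14,"wx": 0,"wy": 0,"wz": 0},
    {"dx": -0.08,"dy": 0,"dz": -0.14,"wx": 0,"wy": 0,"wz": 0},
  ],
)

```text
time_s: 17.1
tcp_pos: [0.6217, 0.1493, 0.1997]
ee_rot: [[-0.991, 0.135, -0.001], [0.135, 0.991, -0.0], [0.001, -0.0, -1.0]]
wrist_force: [-0.9, -0.1, 0.6]
gripper_width: 0.555
```

```bash
python3 -c "
from h import *
plan()
s=r.sense();im=cams.capture('wrist');cv2.imwrite('pics/w8.png',im[:,:,::-1])
im2=cams.capture('scene');cv2.imwrite('pics/s8.png',im2[:,:,::-1])
m=mask(im,(24,100,60),(35,255,255),(200,30,430,230));c=big(m);print(c.min(0),c.max(0))
for z in(.08,.1):print(z,minc(wray(c,z,s)))
m=mask(im2,(24,120,90),(35,255,255),(290,230,400,330));c=big(m)
for z in(.08,.1):print(z,minc(ray('scene',c,z)),rect(ray('scene',c,z)))
"
```

```text
now 17.1 [621.7 149.3 199.7] yaw 172.22 tilt [-0.0007 -0.0001] g 0.555 F [-0.9 -0.1  0.6] M [ 0.04 -0.13  0.04] j [  28.   23.    4.   -0.  -71. -126.]
[228.  63.] [332. 164.]
0.08 (0.5446997284889221, 0.15936285257339478, 0.050665780901908875)
0.1 (0.5443645715713501, 0.15938425064086914, 0.047458212822675705)
0.08 (0.558681845664978, 0.16319918632507324, 0.06257513165473938) (array([550.5, 158.3]), array([ 99.2, 108.3]), np.float32(155.4))
0.1 (0.578407883644104, 0.1683184951543808, 0.0603671595454216) (array([570.5, 163.6]), array([ 95.7, 104.5]), np.float32(155.4))
```

View pics/w8.png

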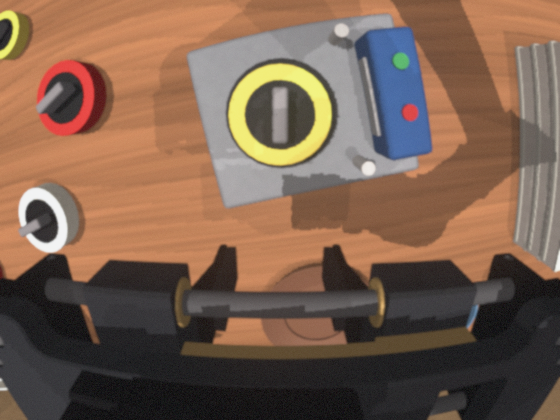

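View pics/s8.png

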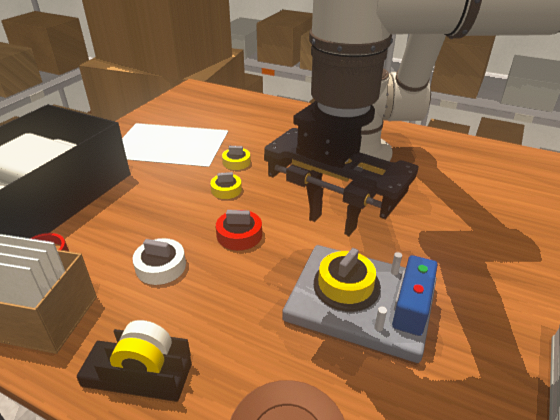

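The yellow reel sits centred on the turntable: the wrist view puts it at (0.545, 0.159) with a 50.7 mm radius at the home height of 0.08. Its bar lies along the key. The white reel (scene px (160,262)) and the red one (240,230) are where they were.

```bash
python3 -c "
from station import ticket
print(ticket.finish_job())"
```

```text
the job is handed in; nothing more can be done
None
```

The yellow reel is home on the turntable and the job is handed in, at about 17 s on the robot's clock.

**What I did:** I took the large yellow reel by its grip bar and lowered it onto the hub about 20° off the key. Pressing with about 5 N, I turned it slowly until the slot found the key, then lowered it home. I held it until it stopped firmly, then let go and backed clear.

**Checks that passed:**
- It stopped at tool z = 0.0603, the predicted home height, and did not move when I pressed a little harder.
- After release, the wrist view shows the reel centred to about 2 mm, at the home height and with its bar along the key.
- The white and red reels look unmoved in the pictures before and after; I did not measure them.

**What failed or disagreed:**
- **First grasp:** it missed, closing just above the bar without moving the reel. The camera views showed the fingers ending about 31 mm short of the stated TCP, so I went about 30 mm lower and the second grasp held.
- **Contact on the key:** it came 2–4 mm lower than predicted.
- **Scene camera at the end:** my rough reading of the seated reel was about 10 mm off the wrist camera's. I think it included the reel's side wall, so I relied on the wrist view and the stop height.

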